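Drift the filter stand's foot into line and bolt it down

ROBOT

A 6-joint arm with a two-finger parallel gripper is mounted at the origin on the work surface. World frame = base frame: x ahead of the robot, y to its left, z up, the work surface at z = 0. Lengths are in m, angles in rad, forces in N, time in s.
With the tool pointing down it reaches from about 0.35 to 0.775 m from the base axis. Payload 5.5 kg.
Tool frame: the origin (TCP) lies on the mounting face of the last link; the fingertips stand 173 mm ahead of it and the grasp point (between the pads) lies 155 mm ahead of it; z points along the fingers, y is the line along which they close (so a half turn about z gives the same grasp; the last joint's range is limited). The gripper opens to 85 mm and grips with 20 to 120 N. Pads are 22 mm wide; open, the fingers measure 114 mm over their backs; the gripper's body (76 mm by 85 mm) begins 54 mm behind the grasp point. The pads swing forward as they close: fully open they stand 13 mm farther back than shut.
Start: joints at [-1.415, 0.313, 0.046, 1.304, 0, 1.431], TCP at [0.168, -0.55, 0.405] pointing down, gripper open.
Joint ranges: [-2.76, 2.76], [-0.86, 1.69], [-1.03, 1.26], [-2.2, 2.34], [-1.47, 1.5], [-3.14, 3.14]. Speed limits (rad/s): [2.57, 2.57, 3.14, 3.14, 3.14, 3.14].

INTERFACE

Orientations are given as a unit quaternion [x, y, z, w].
In Python, from plant import ctrl gives the robot as it stands.
- The arm moves only by the tool move_arm, never from a script. Its arguments are lists of equal length, an entry for each row: "delta_rot": the turn, a rotation vector about the tool's x, y, z in rad, a list of three; "travel": the shift along the tool's x, y, z in cm, a list of three; "gripper": the finger opening in cm, from 0 to 8.54. A call has 1 to 8 rows; each row is the pose to reach, as a shift and turn from the pose commanded when the call began, along the tool's axes at that moment; what a row does not reach only later rows make up. A row lasts 1/8 s, in which the tool goes at most 62.5 mm and 10.7 degrees, less where a joint would pass 70% of its speed; a pose out of reach is approached as far as the arm can. A call with a gripper value outside its range is refused whole. The fingers move at their own pace and stop on an object; "grip_force" is the grip in N (left out, the last holds). Time passes only in rows, so rows that repeat a pose let the fingers close. It gives the time, the measured TCP pose, the force, the opening and the grip force at its end, in the units of the state.
- ctrl.get_obs(): the state, without advancing time (a new reading comes with each control period).
- ctrl.capture(name): name is "scene" or "top"; returns the picture (384x512x3 uint8, red, green, blue); there is no depth.
- ctrl.camera_params(name): a dict with "intrinsics" (3x3 intrinsics, pixels), "k1" (the pictures are not rectified: a ray, as slopes to the right and down, at radius r is drawn at 1 + k1 r^2 times it, then the intrinsics apply), "R" (3x3) and "t" (3): a world point X has camera coordinates R X + t. Camera axes: x right, y down, z forward; pixel columns grow to the right and rows downward; lengths in m; the calibration is good to about 2 mm. A picture is of the moment at which its call begins. camera_params takes no time and is no camera call.
- ctrl.job_done(): hands the job in; it is judged then, once.
Trained networks look in the newest picture that a camera, given by its name, has taken for a name from the list of things; names that differ only in an ending like _2 or _b are one class to them, and where a whole thing is asked for, a point or a joint stands for the part that bears it (a point fixed in the world has none). Each returns a list of dicts, best first, with "conf" (0 to 1); they miss things now and then, are a little off and sometimes report something else, mostly with a low value. They report only what shows in the picture. A call takes as long as a camera call.
- ctrl.look_for(camera, query): "point" ([x, y, z] in m, in world coordinates, good to about 4 mm: the middle of the surface that is visible of it).
The state is a dict: "time_s": time; "joint_pos": joint angles; "joint_vel": joint speeds; "effort": joint torques, N m; "tcp_pos": TCP position; "ee_rot": TCP orientation; "wrist_force": force on the tool from outside, world axes, zero at the start; "moment": the same for the moment, N m; "grip_width": finger opening in m; "grasp_force": force on a finger pad.
Only numpy, scipy, OpenCV 4.12 (cv2) and the standard library are available. Lean on these libraries where they do the work, as an engineer would, in place of code of your own. Each camera call takes 0.05 s, during which the arm holds its last target. There are 200 camera calls.

TASK

The foot of the filter stand has swung on its pivot bolt, so its free bolt hole no longer lines up with the hole in the nut block beneath it. Work the tapered drift down through both holes, feeling your way and never forcing it beyond a firm hand push (50 N), until its collar sits on the foot and the holes are in line; then put the drift back upright in the tool block and drop the long hex-headed bolt fully home, its flange down on the foot. Leave the spare bolt and the other things on the bench where they are.

Things in the scene. Friction and masses are not known exactly. Their poses are not given: they have to be found in the camera images.
- base: Dark steel bench plate, fixed: 150 mm (x) by 235 mm (y), 5 mm thick, origin on the bench, z up. On it is clamped the stand's aluminium saddle (84 by 226 by 40 mm, top 45 mm above the bench). The saddle can be clamped anywhere within 12 mm either way along x; where is NOT measured: see it or feel for it. It is clamped fast and does not move. y runs towards the pivot bolt, at y = 110 mm.
- nut_top (a point): Point 44 mm above the bench plate's origin, axes as the plate's: height of the top of the steel nut block (50 x 50 mm), set in the saddle under the foot. Its 27 mm hole goes 39 mm down to the plate. The hole's centre lies at y = 0 and x = the saddle's shift, so anywhere from x = -12 to +12 mm.
- foot_top (a point): Point 53 mm above the plate's origin, axes as the plate's: height of the top of the stand's steel foot (8 mm thick, 56 mm wide) on the saddle. Its free end has a 27 mm hole, 110 mm from the pivot bolt; not measured. The foot has swung so that its hole starts 8 to 13 mm to the +x side of the nut block's hole. It turns stiffly: about 5 N sideways at its hole moves it, and it stays where left.
- rack: White plastic tool block on the bench, fixed: 60 mm (x) by 180 mm (y) by 55 mm tall; origin at the middle of its underside. Three 28 mm holes right through, at y = -60, 0 and +60 mm; the drift, the long bolt and the spare bolt stand in them in any order.
- drift: Tapered steel drift, standing point down. Origin at its tip; z up along its axis. Flat tip 10 mm across, tapering over 36 mm to 25 mm across, then straight to 44 mm, then a collar (38 mm across, 44 to 50 mm from the tip), then a square handle, 22 mm wide with its faces along x and y, from 50 to 100 mm. Mass 0.25 kg, varied.
- drift_collar (a point): Underside of the drift's collar, on its axis, 44 mm from the tip; it lands on the foot's top (or the tool block's) when the drift is fully in.
- bolt: The long steel bolt, with the tall hex head, standing head up. Origin at the lower end of its shank; z up along its axis. Shank 22 mm across and 36 mm long (its last 5 mm tapered to 16 mm), flange 38 mm across from 36 to 40 mm, tall hex head 30 mm across flats from 40 to 72 mm; two of its flats face x and -x. No thread to turn: it drops in. Mass 0.22 kg, varied.
- bolt_seat (a point): Underside of the bolt's flange, on its axis, 36 mm from the lower end.
- stub: Bystander: a short spare bolt with a low round head (30 mm across, 12 mm tall) on the same flange, and a shank of only 16 mm; stands in a hole of the tool block; origin at the shank's lower end
- filter: Bystander: round white plastic filter holder, 50 mm across, 32 mm tall, loose on the bench beyond the tool block; origin at its underside
- carabiner: Bystander: carabiner, 76 x 48 x 8 mm, lying on the bench beyond the mount; origin at its underside
- sample: Bystander: white plastic sample bottle, 84 mm across, 190 mm tall; origin at its underside
- jar: Bystander: amber glass jar, 66 mm across, 85 mm tall; origin at its underside

How it is judged:
On the way, in this order (a step that is already met when the one before it is completed fails the run):
1. the drift is driven home through both holes, its collar within 4 mm of the foot's top (z of drift_collar in the frame of base below 0.057 m and x of drift_collar in the frame of base between -0.026 and 0.026 m and y of drift_collar in the frame of base between -0.007 and 0.007 m and angle between drift_collar's own z axis and vertical below 0.08 rad), for 0.2 s.
2. the drift is back upright in the tool block (z of drift_collar in the frame of rack between 0.05 and 0.06 m and x of drift_collar in the frame of rack between -0.02 and 0.02 m and y of drift_collar in the frame of rack between -0.075 and 0.075 m and angle between drift's own z axis and vertical below 0.1 rad), for 0.2 s.
At the end, for the whole second after the job is handed in: The long bolt stands in the foot's hole, through foot and nut block, upright within 0.08 rad, its flange within 3 mm of the foot's top; the drift stands upright in a hole of the tool block, its collar within 5 mm of the block's top; all released and at rest (all of step 2 and z of bolt_seat in the frame of base below 0.056 m and x of bolt_seat in the frame of base between -0.026 and 0.026 m and y of bolt_seat in the frame of base between -0.007 and 0.007 m and angle between bolt_seat's own z axis and vertical below 0.08 rad and linear speed of each of bolt, drift below 0.01 m/s); the robot touches nothing.
It fails at once if the drift is forced against the foot or mount with more than 50 N (contact force between drift and base above 50 N).
It fails at once if the bolt is forced against the foot or mount with more than 50 N (contact force between bolt and base above 50 N).
It fails at once if the spare bolt or another bystander is moved more than 30 mm (distance of any of stub, filter, carabiner, sample, jar from where it was at the start of the episode above 0.03 m).
It also fails if it takes over 72 s, if anything falls off the work surface, if the arm or the gripper's body presses on something with over 40 N, if the wrist force passes 120 N, or if a joint passes its speed limit or range.

## Working session

There is one attempt and no reset: what is moved stays moved. The work goes in short steps, Python scripts to look and compute and a tool call to move; the robot and the scene stay as the last step left them, time stands still between calls to the robot, and variables do not carry over. Pictures are saved under pics/ and viewed, at most 10 in all, crops included, and the job is handed in when it is done.

Besides the shell and the picture viewer there is one more tool, called after "Call:" by a JSON object that holds its "name" and its "arguments", one argument or row to a line. move_arm: Moves the arm, as the interface text tells. Its arguments: {"type":"object","properties":{"delta_rot":{"type":"array","items":{"type":"array","items":{"type":"number"}}},"travel":{"type":"array","items":{"type":"array","items":{"type":"number"}}},"gripper":{"type":"array","items":{"type":"number"}},"grip_force":{"type":"number"}},"required":["delta_rot","travel","gripper"]}

```bash
mkdir -p pics; ls; cat > h.py <<'E'
import numpy as np, cv2
from plant import ctrl
def snap(c,fn=None):
    im=ctrl.capture(c)
    if fn: cv2.imwrite('pics/'+fn,im[:,:,::-1])
    return im
def proj(c,X):
    p=ctrl.camera_params(c);q=np.array(p['R'])@np.array(X)+np.array(p['t']);s=q[:2]/q[2];s=s*(1+p['k1']*(s@s))
    K=np.array(p['intrinsics']);return (K@[s[0],s[1],1])[:2]
def ray(c,uv,z):
    p=ctrl.camera_params(c);K=np.array(p['intrinsics']);R=np.array(p['R']);t=np.array(p['t'])
    d=(np.linalg.inv(K)@[uv[0],uv[1],1])[:2];s=d.copy()
    for _ in range(20): s=d/(1+p['k1']*(s@s))
    C=-R.T@t;w=R.T@np.array([s[0],s[1],1]);return C+w*(z-C[2])/w[2]
E
python3 - <<'E'
from h import *
for c in('scene','top'):
    snap(c,c+'0.png')
    p=ctrl.camera_params(c);print(c,-np.array(p['R']).T@p['t'],p['intrinsics'][0])
    for n in('base','rack','drift','bolt','stub','foot_top','filter','carabiner','sample','jar'):
        r=ctrl.look_for(c,n);print(n,[(np.round(x['point'],3).tolist(),round(x['conf'],2)) for x in r[:2]])
o=ctrl.get_obs();print(o['time_s'],o['tcp_pos'],o['ee_rot'],o['wrist_force'])
E
```

```text
pics
scene [ 1.16706951 -0.42665317  0.90368169] [438.05287445   0.         248.62175413]
base [([0.496, 0.203, 0.044], 0.63), ([0.595, 0.147, 0.01], 0.51)]
rack [([0.521, -0.216, 0.05], 0.7)]
drift [([0.526, -0.152, 0.085], 0.65)]
bolt [([0.496, -0.272, 0.088], 0.61), ([0.526, -0.156, 0.084], 0.28)]
stub [([0.511, -0.208, 0.074], 0.6)]
foot_top []
filter [([0.597, -0.205, 0.017], 0.71)]
carabiner [([0.591, 0.147, 0.012], 0.64)]
sample [([0.699, 0.361, 0.109], 0.73)]
jar [([0.7, -0.371, 0.077], 0.97)]
top [0.48443955 0.00347954 1.0626833 ] [373.70945577   0.         253.35243285]
base [([0.479, 0.204, 0.046], 0.57)]
rack [([0.505, -0.199, 0.051], 0.98)]
drift [([0.52, -0.148, 0.092], 0.44)]
bolt [([0.482, -0.261, 0.087], 0.6)]
stub [([0.502, -0.206, 0.069], 0.44)]
foot_top [([0.481, 0.205, 0.043], 0.86)]
filter [([0.594, -0.205, 0.018], 0.7), ([0.673, -0.357, 0.087], 0.52)]
carabiner [([0.592, 0.149, 0.004], 0.76), ([0.673, -0.358, 0.089], 0.64)]
sample [([0.674, 0.37, 0.129], 0.86)]
jar [([0.674, -0.357, 0.086], 0.59)]
1.1 [ 0.16761009 -0.55006516  0.40471326] [9.89083330e-01 1.47357264e-01 7.00835098e-07 6.15867867e-05] [-0.53239438  0.35725975 -0.39965291]
```

View pics/top0.png

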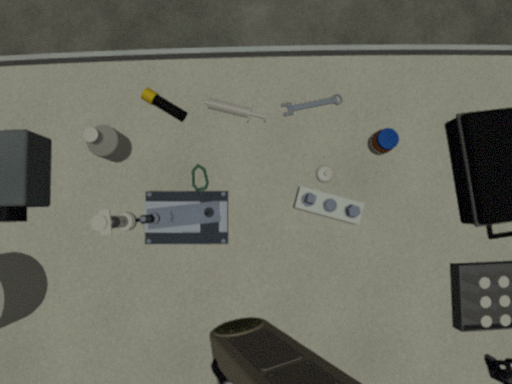

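View pics/scene0.png

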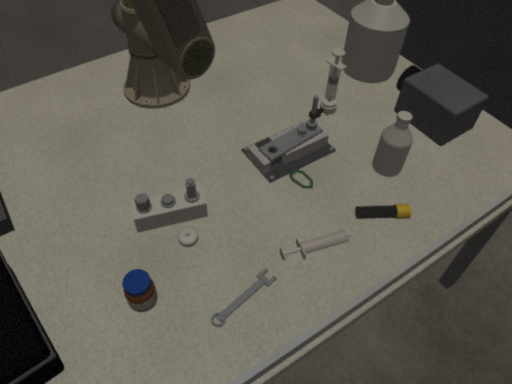

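```bash
python3 - <<'E'
from h import *
im=cv2.imread('pics/top0.png')
a=cv2.resize(im[180:254,140:235],None,fx=5.5,fy=5.5,interpolation=cv2.INTER_CUBIC)[:300*2]
a=cv2.convertScaleAbs(cv2.resize(im[186:250,140:234],(752,512),interpolation=cv2.INTER_CUBIC),alpha=1.8)
cv2.imwrite('pics/c1.png',a)
im2=cv2.imread('pics/scene0.png')
b=cv2.resize(im[182:227,290:370],(640,360),interpolation=cv2.INTER_CUBIC)
c=cv2.resize(im2[170:235,128:212],(336,260)[:2],interpolation=cv2.INTER_CUBIC)
v=np.zeros((600,640,3),np.uint8);v[:340]=b[:340];v[340:,:336]=c
cv2.imwrite('pics/c2.png',cv2.convertScaleAbs(v,alpha=1.5))
E
```

```text
(no output)
```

View pics/c1.png

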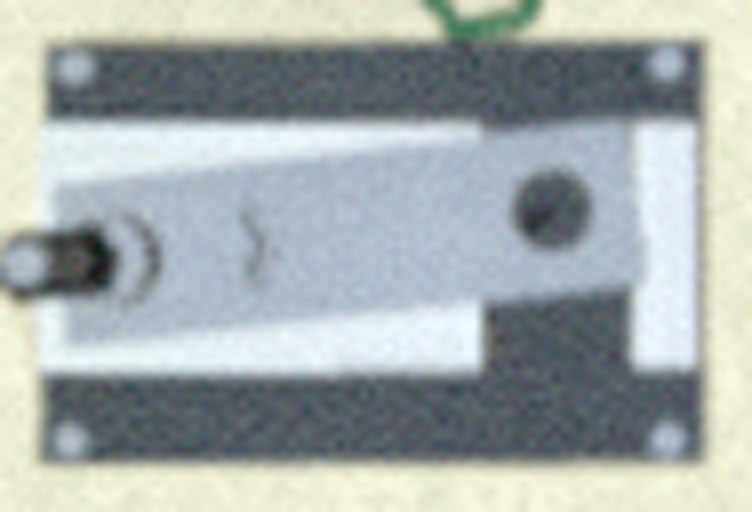

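View pics/c2.png

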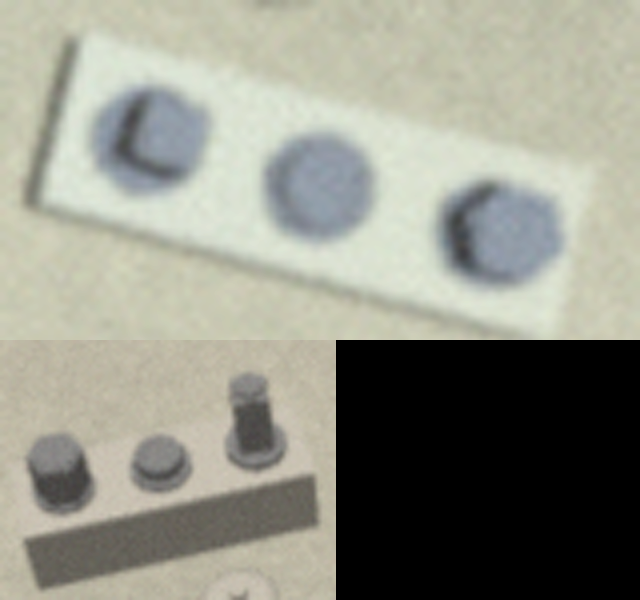

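```bash
python3 - <<'E'
from h import *
def P(o,uv,z): return ray('top',(o[0]+(uv[0]+.5)/8-.5,o[1]+(uv[1]+.5)/8-.5),z)*1000
a=(140,186);b=(290,182)
pr=lambda n,x:print(n,np.round(x[:2],1))
C=[P(a,q,5) if 0 else P(a,q,.005) for q in((48,43),(705,40),(703,460),(42,460))]
for c in C: pr('platecorner',c)
pr('platecentre',np.mean(C,0))
S=[P(a,q,.005) for q in((75,67),(667,63),(667,440),(70,440))]
for c in S: pr('screw',c)
pr('screwmean',np.mean(S,0))
pr('hole',P(a,(552,209),.053))
for q in((350,121),(690,121),(350,374),(690,371),(697,250)): pr('saddle edge',P(a,q,.045))
for q in((60,187),(630,120),(65,345),(640,287)): pr('foot',P(a,q,.053))
R=[P(b,q,.055) for q in((80,35),(595,165),(555,332),(40,203))]
for c in R: pr('rack',c)
pr('rackmean',np.mean(R,0))
pr('drift top',P(b,(172,138),.111));pr('collar',P(b,(151,140),.061));pr('stub',P(b,(320,186),.069));pr('bolttop',P(b,(509,233),.091));pr('boltflange',P(b,(498,232),.059))
E
```

```text
platecorner [556.8 304.2]
platecorner [552.1  70.2]
platecorner [404.4  74. ]
platecorner [409.6 307.2]
platecentre [480.7 188.9]
screw [548.1 294.6]
screw [544.3  83.9]
screw [411.7  86.5]
screw [416.4 297.2]
screwmean [480.1 190.5]
hole [493.3 119.9]
saddle edge [524.9 189.3]
saddle edge [522.1  73.4]
saddle edge [439.2 190.4]
saddle edge [437.5  75.1]
saddle edge [478.2  71.9]
foot [504.6 286.7]
foot [522.6  93.1]
foot [451.4 285.3]
foot [466.3  90.8]
rack [ 556.5 -127.6]
rack [ 507.9 -301.3]
rack [ 452.  -285.1]
rack [ 500.1 -112.2]
rackmean [ 504.1 -206.6]
drift top [ 518.8 -148.6]
collar [ 520.2 -149.5]
stub [ 503.1 -204.2]
bolttop [ 485.7 -261. ]
boltflange [ 486.2 -266. ]
```

Call:
{"name": "move_arm", "arguments": {
  "delta_rot": [
    [0,0,-0.15],
    [0,0,-0.3],
    [0,0,-0.45],
    [0,0,-0.6],
    [0,0,-0.75],
    [0,0,-0.9],
    [0,0,-1.0],
    [0,0,-1.0]
  ],
  "travel": [
    [5,-3,0],
    [10,-6,1],
    [15,-9,2],
    [20,-12,3],
    [25,-15.5,5],
    [30,-18.6,7],
    [35,-21.7,8.5],
    [40,-24.8,10]
  ],
  "gripper": [8.5,8.5,8.5,8.5,8.5,8.5,8.5,8.5],
  "grip_force": 100
}}

```text
time_s: 2.1
tcp_pos: [0.4791, -0.1946, 0.3044]
ee_rot: [0.797, 0.604, 0.0, 0.0]
wrist_force: [0.3, -1.6, 0.6]
grip_width: 0.085
grasp_force: 0.0
```

Call:
{"name": "move_arm", "arguments": {
  "delta_rot": [
    [0,0,0],
    [0,0,0],
    [0,0,0],
    [0,0,0],
    [0,0,0],
    [0,0,0],
    [0,0,0],
    [0,0,0]
  ],
  "travel": [
    [3,1.3,0],
    [5.5,2.6,0],
    [5.5,2.6,2],
    [5.5,2.6,4],
    [5.5,2.6,5.9],
    [5.5,2.6,5.9],
    [5.5,2.6,5.9],
    [5.5,2.6,5.9]
  ],
  "gripper": [8.5,8.5,8.5,8.5,8.5,8.5,5,2],
  "grip_force": 100
}}

```text
time_s: 3.1
tcp_pos: [0.5183, -0.1506, 0.2467]
ee_rot: [0.797, 0.603, 0.0, 0.001]
wrist_force: [-0.3, -0.9, 0.0]
grip_width: 0.0512
grasp_force: 0.0
```

Call:
{"name": "move_arm", "arguments": {
  "delta_rot": [
    [0,0,0],
    [0,0,0],
    [0,0,0],
    [0,0,0]
  ],
  "travel": [
    [0,0,0],
    [0,0,0],
    [0,0,0],
    [0,0,0]
  ],
  "gripper": [1,1,1,1]
}}

```text
time_s: 3.6
tcp_pos: [0.5189, -0.1507, 0.2466]
ee_rot: [0.797, 0.604, 0.001, 0.001]
wrist_force: [3.9, -0.5, 4.4]
grip_width: 0.021
grasp_force: 97.4
```

Call:
{"name": "move_arm", "arguments": {
  "delta_rot": [
    [0,0,0],
    [0,0,0],
    [0,0,0],
    [0,0,-0.1],
    [0,0,-0.2],
    [0,0,-0.27],
    [0,0,-0.273],
    [0,0,-0.273]
  ],
  "travel": [
    [0,0,-3],
    [0,0,-7],
    [0,0,-10],
    [5,-2,-10],
    [10,-4.1,-10],
    [15,-6.1,-10],
    [20,-8.2,-10],
    [25,-10.2,-10]
  ],
  "gripper": [1,1,1,1,1,1,1,1]
}}

```text
time_s: 4.6
tcp_pos: [0.4859, 0.1193, 0.3442]
ee_rot: [0.708, 0.706, -0.002, -0.001]
wrist_force: [1.3, -0.1, -3.5]
grip_width: 0.0208
grasp_force: 101.0
```

Call:
{"name": "move_arm", "arguments": {
  "delta_rot": [
    [0,0,0],
    [0,0,0],
    [0,0,0]
  ],
  "travel": [
    [0,0,0],
    [0,0,2],
    [0,0,2]
  ],
  "gripper": [1,1,1]
}}

```text
time_s: 4.97
tcp_pos: [0.4861, 0.1173, 0.3234]
ee_rot: [0.708, 0.706, -0.003, -0.002]
wrist_force: [0.0, 0.2, -2.7]
grip_width: 0.021
grasp_force: 100.7
```

```bash
python3 - <<'E'
from h import *
im=snap('scene');t=snap('top')
o=ctrl.get_obs();print(o['time_s'],o['tcp_pos'],o['ee_rot'],o['wrist_force'],o['moment'],o['grip_width'])
print(ctrl.look_for('scene','drift')[:2])
u,v=proj('scene',[.487,.119,.1]).astype(int);print(u,v,proj('scene',[.487,.12,.09]),proj('scene',[.487,.12,.134]))
c=cv2.resize(im[v-45:v+45,u-60:u+60,::-1],(780,585),interpolation=cv2.INTER_CUBIC)
cv2.imwrite('pics/c3.png',cv2.convertScaleAbs(c,alpha=1.6))
E
```

```text
5.075 [0.48717953 0.11721274 0.32514366] [ 7.08169776e-01  7.06040952e-01 -1.13794768e-03 -6.69152781e-04] [-0.26820007 -0.75403147 -2.559309  ] [-0.00268986 -0.0156058  -0.0355294 ] 0.02061314936759212
[{'point': [0.4888, 0.1062, 0.14], 'conf': 0.47}]
271 134 [271.99692849 137.13654003] [272.93399955 124.84099968]
```

View pics/c3.png

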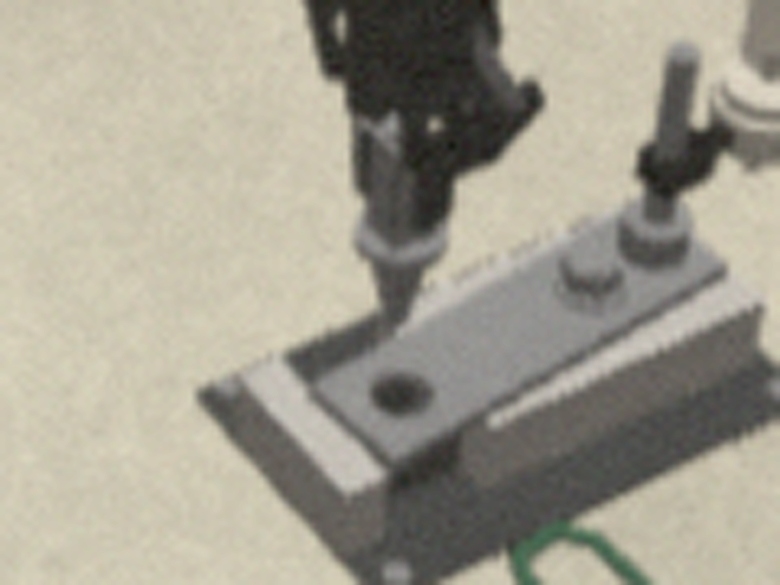

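```bash
python3 - <<'E'
from h import *
f=lambda q:(211+(q[0]+.5)/6.5-.5,89+(q[1]+.5)/6.5-.5)
print('hole',ray('scene',f((402,395)),.053),'tip',ray('scene',f((394,333)),.0895),'collar',ray('scene',f((402,242)),.139),'nutx saddle', [ray('scene',f(q),.045) for q in((262,360),(362,492),(243,375),(386,473))])
E
```

```text
hole [0.49636826 0.11724884 0.053     ] tip [0.49388189 0.11240398 0.0895    ] collar [0.49374668 0.11312183 0.139     ] nutx saddle [array([0.43982016, 0.08406645, 0.045     ]), array([0.52722994, 0.07508532, 0.045     ]), array([0.44303658, 0.07204997, 0.045     ]), array([0.52379927, 0.08977879, 0.045     ])]
```

Call:
{"name": "move_arm", "arguments": {
  "delta_rot": [
    [0,0,0],
    [0,0,0],
    [0,0,0],
    [0,0,0],
    [0,0,0]
  ],
  "travel": [
    [0,0,2],
    [0,0,3.3],
    [0,0,3.6],
    [0,0,3.9],
    [0,0,3.9]
  ],
  "gripper": [1,1,1,1,1]
}}

```text
time_s: 5.75
tcp_pos: [0.4878, 0.1179, 0.2869]
ee_rot: [0.708, 0.706, 0.0, 0.0]
wrist_force: [0.4, -0.4, -2.1]
grip_width: 0.0206
grasp_force: 101.0
```

Call:
{"name": "move_arm", "arguments": {
  "delta_rot": [
    [0,0,0],
    [0,0,0],
    [0,0,0],
    [0,0,0]
  ],
  "travel": [
    [0,0,0.2],
    [0,0,0.4],
    [0,0,0.5],
    [0,0,0.5]
  ],
  "gripper": [1,1,1,1]
}}

```text
time_s: 6.25
tcp_pos: [0.4876, 0.118, 0.2816]
ee_rot: [0.708, 0.706, -0.0, -0.0]
wrist_force: [-0.0, -0.1, -3.3]
grip_width: 0.0206
grasp_force: 101.0
```

Call:
{"name": "move_arm", "arguments": {
  "delta_rot": [
    [0,0,0],
    [0,0,0],
    [0,0,0],
    [0,0,0]
  ],
  "travel": [
    [0,0,0.15],
    [0,0,0.3],
    [0,0,0.4],
    [0,0,0.4]
  ],
  "gripper": [1,1,1,1]
}}

```text
time_s: 6.75
tcp_pos: [0.4876, 0.1179, 0.2775]
ee_rot: [0.708, 0.706, -0.0, -0.0]
wrist_force: [-0.7, 0.2, -3.5]
grip_width: 0.0209
grasp_force: 101.0
```

Call:
{"name": "move_arm", "arguments": {
  "delta_rot": [
    [0,0,0],
    [0,0,0],
    [0,0,0],
    [0,0,0]
  ],
  "travel": [
    [0,0,0.1],
    [0,0,0.2],
    [0,0,0.3],
    [0,0,0.3]
  ],
  "gripper": [1,1,1,1]
}}

```text
time_s: 7.25
tcp_pos: [0.4877, 0.1179, 0.2746]
ee_rot: [0.708, 0.706, -0.0, 0.0]
wrist_force: [0.0, -0.3, -2.2]
grip_width: 0.0204
grasp_force: 101.0
```

Call:
{"name": "move_arm", "arguments": {
  "delta_rot": [
    [0,0,0],
    [0,0,0],
    [0,0,0],
    [0,0,0],
    [0,0,0]
  ],
  "travel": [
    [0,-0.1,0.1],
    [0,-0.2,0.2],
    [0,-0.3,0.3],
    [0,-0.4,0.4],
    [0,-0.4,0.4]
  ],
  "gripper": [1,1,1,1,1]
}}

```text
time_s: 7.88
tcp_pos: [0.4851, 0.1179, 0.2719]
ee_rot: [0.708, 0.706, 0.002, 0.002]
wrist_force: [4.4, -1.7, 0.1]
grip_width: 0.0208
grasp_force: 101.5
```

Call:
{"name": "move_arm", "arguments": {
  "delta_rot": [
    [0,0,0],
    [0,0,0],
    [0,0,0],
    [0,0,0]
  ],
  "travel": [
    [0,-0.1,0.1],
    [0,-0.2,0.2],
    [0,-0.3,0.3],
    [0,-0.3,0.3]
  ],
  "gripper": [1,1,1,1]
}}

```text
time_s: 8.38
tcp_pos: [0.4821, 0.1178, 0.2689]
ee_rot: [0.708, 0.706, 0.002, 0.002]
wrist_force: [5.2, -0.7, 0.8]
grip_width: 0.0212
grasp_force: 101.5
```

Call:
{"name": "move_arm", "arguments": {
  "delta_rot": [
    [0,0,0],
    [0,0,0],
    [0,0,0],
    [0,0,0],
    [0,0,0],
    [0,0,0]
  ],
  "travel": [
    [0,-0.1,0.2],
    [0,-0.1,0.4],
    [0,-0.1,0.6],
    [0,-0.1,0.8],
    [0,-0.1,1.0],
    [0,-0.1,1.0]
  ],
  "gripper": [1,1,1,1,1,1]
}}

```text
time_s: 9.12
tcp_pos: [0.4811, 0.1177, 0.2586]
ee_rot: [0.708, 0.706, 0.001, 0.002]
wrist_force: [5.2, -2.5, -0.5]
grip_width: 0.0211
grasp_force: 101.5
```

Call:
{"name": "move_arm", "arguments": {
  "delta_rot": [
    [0,0,0],
    [0,0,0],
    [0,0,0],
    [0,0,0],
    [0,0,0]
  ],
  "travel": [
    [0,0,0.15],
    [0,0,0.3],
    [0,0,0.45],
    [0,0,0.6],
    [0,0,0.6]
  ],
  "gripper": [1,1,1,1,1]
}}

```text
time_s: 9.75
tcp_pos: [0.4812, 0.1175, 0.2528]
ee_rot: [0.708, 0.706, 0.001, 0.002]
wrist_force: [5.5, -3.0, 0.7]
grip_width: 0.0211
grasp_force: 101.7
```

Call:
{"name": "move_arm", "arguments": {
  "delta_rot": [
    [0,0,0],
    [0,0,0],
    [0,0,0],
    [0,0,0],
    [0,0,0]
  ],
  "travel": [
    [-0.04,0,0.1],
    [-0.04,0,0.2],
    [-0.04,0,0.3],
    [-0.04,0,0.4],
    [-0.04,0,0.4]
  ],
  "gripper": [1,1,1,1,1]
}}

```text
time_s: 10.38
tcp_pos: [0.4809, 0.1172, 0.2484]
ee_rot: [0.708, 0.706, 0.001, 0.002]
wrist_force: [4.4, -2.3, -1.5]
grip_width: 0.0209
grasp_force: 101.6
```

Call:
{"name": "move_arm", "arguments": {
  "delta_rot": [
    [0,0,0],
    [0,0,0],
    [0,0,0],
    [0,0,0],
    [0,0,0],
    [0,0,0]
  ],
  "travel": [
    [-0.03,0,0.1],
    [-0.03,0,0.2],
    [-0.03,0,0.25],
    [-0.03,0,0.3],
    [-0.03,0,0.35],
    [-0.03,0,0.35]
  ],
  "gripper": [1,1,1,1,1,1]
}}

```text
time_s: 11.12
tcp_pos: [0.4809, 0.1171, 0.245]
ee_rot: [0.708, 0.706, 0.001, 0.002]
wrist_force: [5.5, -1.4, -1.4]
grip_width: 0.0212
grasp_force: 101.5
```

Call:
{"name": "move_arm", "arguments": {
  "delta_rot": [
    [0,0,0],
    [0,0,0],
    [0,0,0],
    [0,0,0]
  ],
  "travel": [
    [0,0,0.07],
    [0,0,0.14],
    [0,0,0.2],
    [0,0,0.2]
  ],
  "gripper": [1,1,1,1]
}}

```text
time_s: 11.62
tcp_pos: [0.4809, 0.1171, 0.2445]
ee_rot: [0.708, 0.706, 0.001, 0.002]
wrist_force: [1.5, -1.3, 13.1]
grip_width: 0.0211
grasp_force: 103.3
```

Call:
{"name": "move_arm", "arguments": {
  "delta_rot": [
    [0,0,0],
    [0,0,0],
    [0,0,0],
    [0,0,0],
    [0,0,0],
    [0,0,0]
  ],
  "travel": [
    [0,0,0],
    [0,0,0],
    [0,0,-1],
    [0,0,-3],
    [0,0,-6],
    [0,0,-10]
  ],
  "gripper": [1,1,1,1,1,1]
}}

```text
time_s: 12.38
tcp_pos: [0.4778, 0.1173, 0.3413]
ee_rot: [0.708, 0.706, -0.002, -0.002]
wrist_force: [0.5, -0.6, -3.1]
grip_width: 0.0213
grasp_force: 101.0
```

Call:
{"name": "move_arm", "arguments": {
  "delta_rot": [
    [0,0,0],
    [0,0,0.1],
    [0,0,0.2],
    [0,0,0.273],
    [0,0,0.273],
    [0,0,0.273],
    [0,0,0.273],
    [0,0,0.273]
  ],
  "travel": [
    [-5,0.7,0],
    [-10,1.4,0],
    [-15,2.1,0],
    [-20,2.9,0],
    [-25,3.6,0],
    [-26.8,3.88,0],
    [-26.8,3.88,0],
    [-26.8,3.88,0]
  ],
  "gripper": [1,1,1,1,1,1,1,1]
}}

```text
time_s: 13.38
tcp_pos: [0.5172, -0.1496, 0.3416]
ee_rot: [0.797, 0.604, -0.0, -0.001]
wrist_force: [0.5, 0.4, -3.2]
grip_width: 0.021
grasp_force: 100.9
```

```bash
python3 - <<'E'
from h import *
im=snap('scene','s4.png')
o=ctrl.get_obs();print(o['time_s'],o['tcp_pos'],o['ee_rot'],o['wrist_force'],o['grip_width'])
u,v=proj('scene',[.512,-.15,.09]).astype(int);print(u,v)
c=cv2.resize(im[v-45:v+45,u-60:u+60,::-1],(780,585),interpolation=cv2.INTER_CUBIC)
cv2.imwrite('pics/c4.png',cv2.convertScaleAbs(c,alpha=1.6))
E
```

```text
13.425 [ 0.51740147 -0.14939939  0.34185638] [ 7.96894806e-01  6.04117366e-01 -2.17020550e-04 -9.10756315e-04] [ 1.18551021  0.24889284 -2.56129606] 0.021119925822269438
188 184
```

View pics/c4.png

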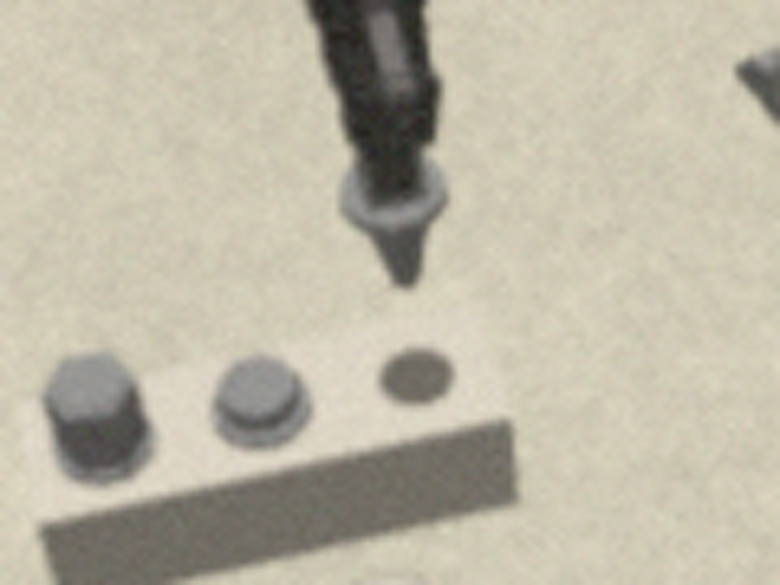

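Call:
{"name": "move_arm", "arguments": {
  "delta_rot": [
    [0,0,0],
    [0,0,0],
    [0,0,0],
    [0,0,0],
    [0,0,0],
    [0,0,0]
  ],
  "travel": [
    [-0.05,0.15,3],
    [-0.05,0.15,5],
    [-0.05,0.15,6],
    [-0.05,0.15,7],
    [-0.05,0.15,8],
    [-0.05,0.15,8]
  ],
  "gripper": [1,1,1,1,1,1]
}}

```text
time_s: 14.18
tcp_pos: [0.5189, -0.1515, 0.2616]
ee_rot: [0.797, 0.604, -0.0, -0.001]
wrist_force: [-0.3, -0.1, -2.2]
grip_width: 0.0208
grasp_force: 101.0
```

Call:
{"name": "move_arm", "arguments": {
  "delta_rot": [
    [0,0,0],
    [0,0,0],
    [0,0,0],
    [0,0,0],
    [0,0,0]
  ],
  "travel": [
    [0,0,0.5],
    [0,0,0.9],
    [0,0,1.2],
    [0,0,1.45],
    [0,0,1.45]
  ],
  "gripper": [1,1,1,1,1]
}}

```text
time_s: 14.8
tcp_pos: [0.5193, -0.1518, 0.2476]
ee_rot: [0.797, 0.603, 0.0, 0.0]
wrist_force: [1.1, -0.7, -3.1]
grip_width: 0.021
grasp_force: 101.1
```

Call:
{"name": "move_arm", "arguments": {
  "delta_rot": [
    [0,0,0],
    [0,0,0],
    [0,0,0],
    [0,0,0],
    [0,0,0],
    [0,0,0],
    [0,0,0],
    [0,0,0]
  ],
  "travel": [
    [0,0,0.1],
    [0,0,0.15],
    [0,0,0.15],
    [0,0,0.15],
    [0,0,0.15],
    [0,0,0.15],
    [0,0,0.15],
    [0,0,0.15]
  ],
  "gripper": [1,1,1.5,3,5,8.5,8.5,8.5]
}}

```text
time_s: 15.8
tcp_pos: [0.5192, -0.1517, 0.2462]
ee_rot: [0.797, 0.603, -0.0, 0.0]
wrist_force: [0.0, -0.5, 0.8]
grip_width: 0.0849
grasp_force: 0.0
```

Call:
{"name": "move_arm", "arguments": {
  "delta_rot": [
    [0,0,0],
    [0,0,0],
    [0,0,0],
    [0,0,0]
  ],
  "travel": [
    [0,0,-1],
    [0,0,-4],
    [0,0,-8],
    [0,0,-8]
  ],
  "gripper": [8.5,8.5,8.5,8.5]
}}

```text
time_s: 16.3
tcp_pos: [0.5205, -0.1523, 0.3304]
ee_rot: [0.797, 0.604, 0.002, 0.003]
wrist_force: [-0.3, 0.2, 0.6]
grip_width: 0.0848
grasp_force: 0.0
```

```bash
python3 - <<'E'
from h import *
im=snap('top','t5.png');s=snap('scene')
o=ctrl.get_obs();print(o['time_s'],o['tcp_pos'],o['wrist_force'],o['grip_width'])
a=cv2.resize(s[155:235,120:220,::-1],(500,400),interpolation=cv2.INTER_CUBIC)
b=cv2.resize(im[182:254,140:235,::-1],(285,216),interpolation=cv2.INTER_CUBIC)
v=np.zeros((400,800,3),np.uint8);v[:,:500]=a;v[:216,500:785]=b
cv2.imwrite('pics/c5.png',cv2.convertScaleAbs(v,alpha=1.6))
E
```

```text
16.4 [ 0.5193077  -0.15176014  0.32697728] [ 0.20865205 -1.23011309  0.03099441] 0.08513720015437869
```

View pics/c5.png

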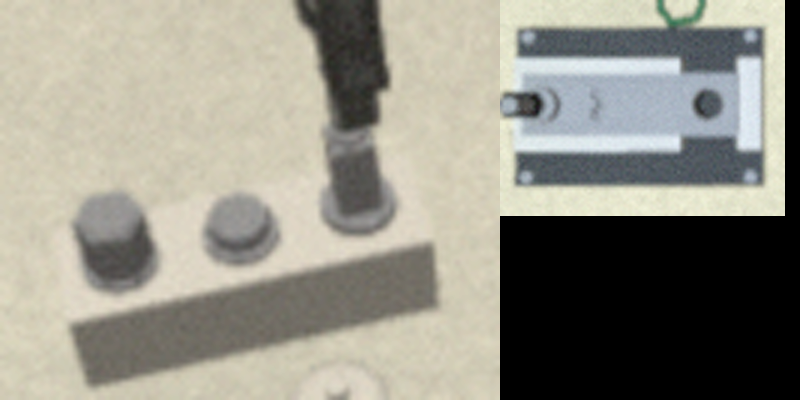

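Call:
{"name": "move_arm", "arguments": {
  "delta_rot": [
    [0,0,0],
    [0,0,0],
    [0,0,0],
    [0,0,0],
    [0,0,0],
    [0,0,0],
    [0,0,0],
    [0,0,0]
  ],
  "travel": [
    [-5,0,0],
    [-10,-0.1,0],
    [-11.7,-0.15,1],
    [-11.7,-0.15,4],
    [-11.7,-0.15,7],
    [-11.7,-0.15,9.2],
    [-11.7,-0.15,9.2],
    [-11.7,-0.15,9.2]
  ],
  "gripper": [8.5,8.5,8.5,8.5,8.5,8.5,8.5,5]
}}

```text
time_s: 17.4
tcp_pos: [0.4861, -0.2636, 0.2343]
ee_rot: [0.797, 0.604, -0.0, -0.0]
wrist_force: [-0.3, -0.7, 0.4]
grip_width: 0.0692
grasp_force: 0.0
```

Call:
{"name": "move_arm", "arguments": {
  "delta_rot": [
    [0,0,0],
    [0,0,0],
    [0,0,0],
    [0,0,0]
  ],
  "travel": [
    [0,0,0],
    [0,0,0],
    [0,0,0],
    [0,0,0]
  ],
  "gripper": [3,2,2,2],
  "grip_force": 80
}}

```text
time_s: 17.9
tcp_pos: [0.4865, -0.2642, 0.2355]
ee_rot: [0.797, 0.604, 0.0, 0.001]
wrist_force: [-0.4, 0.6, 6.1]
grip_width: 0.0286
grasp_force: 79.6
```

Call:
{"name": "move_arm", "arguments": {
  "delta_rot": [
    [0,0,0],
    [0,0,0],
    [0,0,0],
    [0,0,0],
    [0,0,-0.08],
    [0,0,-0.16],
    [0,0,-0.24],
    [0,0,-0.273]
  ],
  "travel": [
    [0,0,-2],
    [0,0,-7],
    [0,0,-12],
    [5,-1.5,-12],
    [10,-2.9,-12],
    [15,-4.4,-12],
    [20,-5.9,-12],
    [25,-7.3,-12]
  ],
  "gripper": [2,2,2,2,2,2,2,2]
}}

```text
time_s: 18.9
tcp_pos: [0.483, -0.0019, 0.3539]
ee_rot: [0.707, 0.707, -0.0, -0.0]
wrist_force: [0.2, -0.7, -3.1]
grip_width: 0.0287
grasp_force: 81.2
```

Call:
{"name": "move_arm", "arguments": {
  "delta_rot": [
    [0,0,0],
    [0,0,0],
    [0,0,0],
    [0,0,0],
    [0,0,0],
    [0,0,0]
  ],
  "travel": [
    [5,-0.1,0],
    [10,-0.2,0],
    [12.2,-0.2,2],
    [12.2,-0.2,5],
    [12.2,-0.2,6.4],
    [12.2,-0.2,6.4]
  ],
  "gripper": [2,2,2,2,2,2]
}}

```text
time_s: 19.65
tcp_pos: [0.4812, 0.1182, 0.2891]
ee_rot: [0.708, 0.706, -0.001, -0.001]
wrist_force: [-1.5, 0.6, -3.2]
grip_width: 0.0289
grasp_force: 81.1
```

```bash
python3 - <<'E'
from h import *
im=snap('scene')
o=ctrl.get_obs();print(o['time_s'],o['tcp_pos'],o['ee_rot'],o['wrist_force'])
u,v=271,140
c=cv2.resize(im[v-45:v+45,u-60:u+60,::-1],(780,585),interpolation=cv2.INTER_CUBIC)
cv2.imwrite('pics/c6.png',cv2.convertScaleAbs(c,alpha=1.6))
E
```

```text
19.7 [0.48182198 0.11817032 0.29016569] [ 7.08071053e-01  7.06141067e-01 -3.50563944e-04 -2.34539254e-04] [ 0.03598264  0.02583212 -1.94819749]
```

View pics/c6.png

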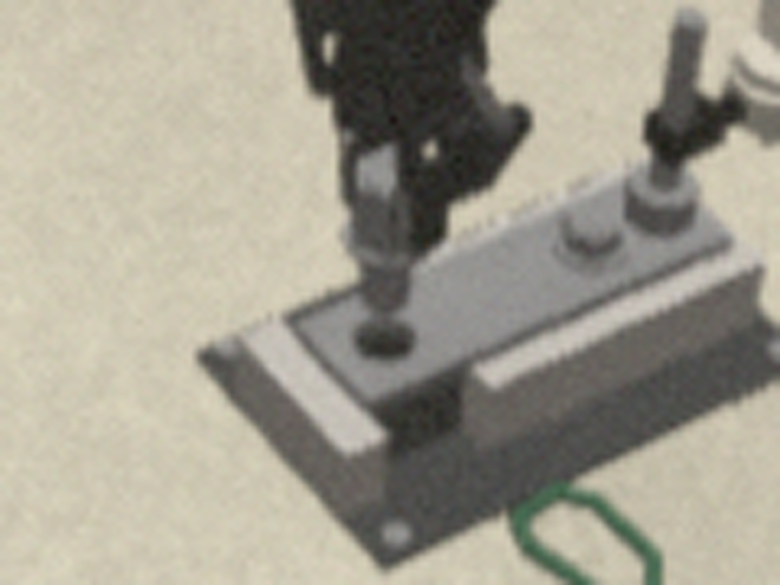

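Call:
{"name": "move_arm", "arguments": {
  "delta_rot": [
    [0,0,0],
    [0,0,0],
    [0,0,0],
    [0,0,0],
    [0,0,0]
  ],
  "travel": [
    [0,0,1],
    [0,0,1.8],
    [0,0,2.1],
    [0,0,2.4],
    [0,0,2.4]
  ],
  "gripper": [2,2,2,2,2]
}}

```text
time_s: 20.32
tcp_pos: [0.4818, 0.1185, 0.266]
ee_rot: [0.708, 0.706, -0.0, -0.0]
wrist_force: [0.3, -0.1, -2.0]
grip_width: 0.029
grasp_force: 81.1
```

Call:
{"name": "move_arm", "arguments": {
  "delta_rot": [
    [0,0,0],
    [0,0,0],
    [0,0,0],
    [0,0,0],
    [0,0,0]
  ],
  "travel": [
    [0,0,0.25],
    [0,0,0.5],
    [0,0,0.7],
    [0,0,0.9],
    [0,0,0.9]
  ],
  "gripper": [2,2,2,2,2]
}}

```text
time_s: 20.95
tcp_pos: [0.4818, 0.1185, 0.257]
ee_rot: [0.708, 0.706, -0.0, -0.0]
wrist_force: [0.3, 0.6, -2.5]
grip_width: 0.0293
grasp_force: 81.1
```

Call:
{"name": "move_arm", "arguments": {
  "delta_rot": [
    [0,0,0],
    [0,0,0],
    [0,0,0],
    [0,0,0],
    [0,0,0],
    [0,0,0],
    [0,0,0]
  ],
  "travel": [
    [0,0,0.4],
    [0,0,0.8],
    [0,0,1.2],
    [0,0,1.6],
    [0,0,2.0],
    [0,0,2.2],
    [0,0,2.2]
  ],
  "gripper": [2,2,2,2,2,2,2]
}}

```text
time_s: 21.82
tcp_pos: [0.4818, 0.1185, 0.235]
ee_rot: [0.708, 0.706, -0.0, -0.0]
wrist_force: [0.8, 0.4, -2.6]
grip_width: 0.0285
grasp_force: 81.2
```

Call:
{"name": "move_arm", "arguments": {
  "delta_rot": [
    [0,0,0],
    [0,0,0],
    [0,0,0],
    [0,0,0],
    [0,0,0],
    [0,0,0],
    [0,0,0],
    [0,0,0]
  ],
  "travel": [
    [0,0,0.1],
    [0,0,0.2],
    [0,0,0.2],
    [0,0,0.2],
    [0,0,0.2],
    [0,0,0.2],
    [0,0,0.2],
    [0,0,0.2]
  ],
  "gripper": [2,2,2,3,4,6,8.5,8.5]
}}

```text
time_s: 22.82
tcp_pos: [0.4819, 0.1185, 0.2332]
ee_rot: [0.708, 0.706, 0.0, 0.0]
wrist_force: [0.5, -1.6, -0.4]
grip_width: 0.0847
grasp_force: 0.0
```

Call:
{"name": "move_arm", "arguments": {
  "delta_rot": [
    [0,0,0],
    [0,0,0],
    [0,0,0],
    [0,0,0],
    [0,0,0],
    [0,0,0]
  ],
  "travel": [
    [0,0,0],
    [0,0,-2],
    [0,0,-6],
    [0,0,-11],
    [0,0,-16],
    [0,0,-16]
  ],
  "gripper": [8.5,8.5,8.5,8.5,8.5,8.5]
}}

```text
time_s: 23.58
tcp_pos: [0.4831, 0.1187, 0.3975]
ee_rot: [0.708, 0.706, 0.003, 0.003]
wrist_force: [0.1, 0.5, -0.5]
grip_width: 0.0852
grasp_force: 0.0
```

```bash
python3 - <<'E'
from h import *
s=snap('scene')
o=ctrl.get_obs();print(o['time_s'],o['tcp_pos'],o['wrist_force'],o['grip_width'])
c=cv2.resize(s[90:230,120:340,::-1],(792,504),interpolation=cv2.INTER_CUBIC)
cv2.imwrite('pics/c7.png',cv2.convertScaleAbs(c,alpha=1.6))
E
```

```text
23.625 [0.48243129 0.11861344 0.39509836] [ 0.4838976  -0.19455866  0.29825556] 0.08484624026707104
```

View pics/c7.png

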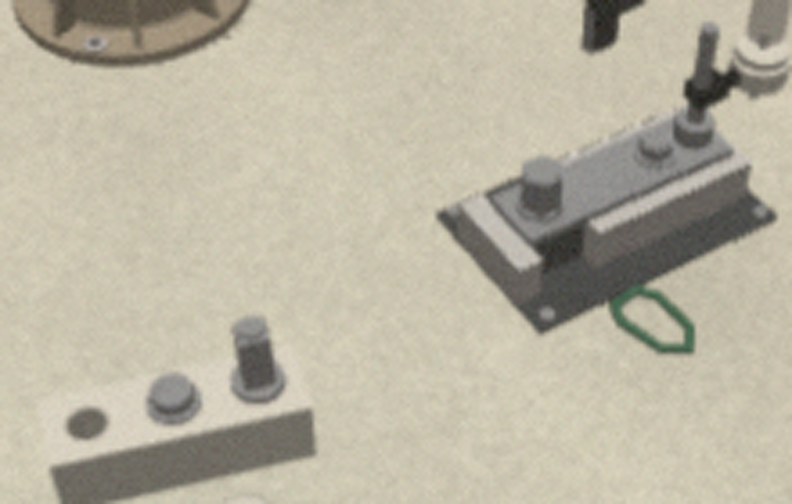

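The picture shows the bolt seated upright with its flange on the foot (crop 541,190). The drift is upright in the tool block (257,360), and the spare bolt hasn't moved.

```bash
python3 -c "
from plant import ctrl
print(ctrl.job_done())"
```

```text
the job is handed in; nothing more can be done
None
```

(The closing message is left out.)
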